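# Demagnetise the pull pin and hold the spring slide at the index

## Task

Take the pull pin out of its stand, dip its tip at least halfway down the round well of the demagnetiser for a moment, then put the tip down through the eye of the spring slide and with the pin pull the slide out until its pointer stands exactly opposite the index pointer. Finish while still holding the pin like that, so that the slide stays at the index against its spring. Only the pin may touch the slide fixture, not the gripper; and leave the cylinder square, the magnifier and the plug gauge where they are.

Things in the scene. Friction and masses are not known exactly. Their poses are not given: they have to be found in the camera images.
- pull_pin: loose tool, 80 g, upright in its stand at the start: steel pin, 8 mm diameter, 45 mm long with a slightly pointed tip; then a collar of 22 mm diameter (45 to 49 mm from the tip); then a square black handle 16 x 16 mm with flat sides, 49 to 95 mm from the tip, and a 2 mm button on top. Origin at the tip; z up towards the handle; x and y square to the handle's flat sides
- pin_tip (a point): the tip of the pull pin, 72 mm below the middle of its handle
- pin_stand: fixed dark block 60 x 60 x 47 mm with an 11 mm round through hole in the middle of its top; the pin hangs in it by its collar, tip 2 mm above the surface; lift it straight up at least 50 mm to clear it. Origin at the centre of its underside, z up. It and the demagnetiser may have changed places
- demagnetiser: fixed grey box 90 x 74 x 50 mm (x, y, z) with a rocker on its -x side; in the middle of its top a round well of 26 mm diameter, 34 mm deep, with a black rim. Origin at the centre of its underside, z up
- well (a point): centre of the mouth of the well, level with the demagnetiser's top (50 mm above the surface), z up
- spring_slide: fixed slide fixture: grey base 200 x 110 x 12 mm; on it a steel carriage 50 x 46 mm that slides out to the fixture's -x, away from the dark spring housing; in front a tongue 34 mm wide (z 28 to 36 mm, 16 mm free below it) with a vertical through eye of 18 mm; white rule at +y. Top of all 42 mm. Origin: centre of the underside, x along the slide, z up; yaw up to 0.35 rad either way
- slide (a joint): how far the slide is pulled out towards the fixture's -x: 0 = home, 0.060 = end stop. A spring draws it home: about 2.1 N at 0, rising by 0.07 N per mm (about 5 N at 42 mm), plus about 0.3 N friction; let go, it runs home
- eye (a point): centre of the eye in the tongue, at the middle of the tongue's thickness (32 mm above the surface); moves with the slide; at home 35 mm to -x of the fixture's origin
- pointer (a point): tip of the slide's black pointer over the white rule, moves with the slide; points to the fixture's +y
- index (a point): tip of the index pointer, on a small dark rider with brass thumbscrew fixed at the outer side of the white rule; points to the fixture's -y at the path of the slide's pointer, tips about 1 mm apart when they face each other. Axes as the fixture's. It stands 18 to 42 mm to -x of where the slide's pointer is at home
- cylinder_square: bystander: upright steel cylinder with black cap, 38 mm diameter, 80 mm high; origin at the centre of its underside
- magnifier: bystander: small black stand magnifier, 33 mm diameter, 36 mm high; origin at the centre of its underside
- plug_gauge: bystander: lying plug gauge with dark handle, 16 mm thick, 112 mm long along its y; origin under its middle
There are look-alikes about, which are no part of the job. Leave any turquoise look-alike of the demagnetiser alone.

How it is judged:
On the way, in this order (a step that is already met when the one before it is completed fails the run):
1. the held pin's tip is dipped at least 15 mm into the demagnetiser's well (contact force between the fingers and pull_pin above 3 N and z of pin_tip in the frame of well below -0.015 m and horizontal distance between pin_tip and well below 0.013 m), for 0.2 s.
2. the held pin's tip is down through the eye (contact force between the fingers and pull_pin above 3 N and horizontal distance between pin_tip and eye below 0.012 m and z of pin_tip in the frame of eye below -0.004 m), for 0.1 s.
3. the pin has pulled the slide to the index (all of step 2 and contact force between pull_pin and spring_slide above 1 N and x of pointer in the frame of index between -0.003 and 0.003 m), for 0.3 s.
At the end, for the whole second after the job is handed in: The fingers hold the pin (over 3 N), its tip is through the eye (at least 4 mm below the middle of the tongue), the pin bears on the slide (over 1 N), and the slide's pointer is at rest within 3 mm of the index along the slide (all of step 3 and velocity of joint slide between -0.006 and 0.006 m/s); the arm keeps its last pose, push and grip.
It fails at once if the gripper or arm touches the slide fixture (contact force between any of the fingers, the arm and spring_slide above 2 N).
It fails at once if the cylinder square is moved by more than 20 mm (distance of cylinder_square from where it was at the start of the episode above 0.02 m).
It fails at once if the stand magnifier is moved by more than 20 mm (distance of magnifier from where it was at the start of the episode above 0.02 m).
It fails at once if the plug gauge is moved by more than 20 mm (distance of plug_gauge from where it was at the start of the episode above 0.02 m).
It also fails if it takes over 43 s, if anything falls off the work surface, if the arm or the gripper's body presses on something with over 40 N, if the wrist force passes 120 N, or if a joint passes its speed limit or range.

## Robot

A 6-joint arm with a two-finger parallel gripper is mounted at the origin on a cart in front of the work surface, level with it; the furniture and walls round the work are solid. World frame = base frame: x ahead of the robot, y to its left, z up, the work surface at z = 0. Lengths are in m, angles in rad, forces in N, time in s.
With the tool pointing down it reaches from about 0.35 to 0.775 m from the base axis. Payload 5.5 kg.
Tool frame: the origin (TCP) lies on the centre line of the jaws, within the pads' length; the fingertips stand 11 mm ahead of it and the grasp point (between the pads) lies 8 mm behind it (arm.tips_ahead is the distance from the TCP to the fingertips, in m); z points along the fingers, y is the line along which they close (so a half turn about z gives the same grasp; the last joint's range is limited). The gripper opens to 85 mm and grips with 20 to 120 N. Pads are 22 mm wide; open, the fingers measure 114 mm over their backs; the gripper's body (76 mm by 85 mm) begins 54 mm behind the grasp point. The pads swing forward as they close: fully open they stand 13 mm farther back than shut.
Start: joints at [-1.406, 0.313, 0.046, 1.304, 0, 1.431], TCP at [0.173, -0.549, 0.242] pointing down, gripper open.
Joint ranges: [-2.76, 2.76], [-0.86, 1.69], [-1.03, 1.26], [-2.2, 2.34], [-1.47, 1.5], [-3.14, 3.14]. Speed limits (rad/s): [2.57, 2.57, 3.14, 3.14, 3.14, 3.14].

## Interface

Orientations are given as a unit quaternion [w, x, y, z].
In Python, from workcell import telemetry, read_camera, calibration, finish_job, arm gives the robot as it stands.
- The arm moves only by the tool drive_tool, never from a script. Its argument "rows" is a list of rows, each an object of numbers: "dx", "dy", "dz": the shift along the tool's x, y, z in m; "wx", "wy", "wz": the turn, a rotation vector about the tool's x, y, z in degrees; "claw": the finger opening in m, from 0 to 0.0854. In form: [{"dx": .., "dy": .., "dz": .., "wx": .., "wy": .., "wz": .., "claw": ..}, ...]. A call has 1 to 20 rows; each row is the pose to reach, as a shift and turn from the pose commanded when the call began, along the tool's axes at that moment; what a row does not reach only later rows make up. A row lasts 1/12 s, in which the tool goes at most 41.7 mm and 7.16 degrees, less where a joint would pass 70% of its speed; a pose out of reach is approached as far as the arm can. A call with a gripper value outside its range is refused whole. The fingers move at their own pace and stop on an object; "grip_force" is the grip in N (left out, the last holds). Time passes only in rows, so rows that repeat a pose let the fingers close. It gives the time, the measured TCP pose, the force, the opening and the grip force at its end, in the units of the state.
- telemetry.get_obs(): the state, without advancing time (a new reading comes with each control period).
- read_camera(name): name is "scene" or "side" or "wrist"; returns the picture (384x512x3 uint8, blue, green, red); there is no depth.
- calibration(name): a dict with "fx", "fy", "cx", "cy" (pixels), "dist" ([k1, k2, p1, p2, k3] as OpenCV has them; the pictures are not rectified), "origin" and "rotation" of the camera in the world. Camera axes: x right, y down, z forward; pixel columns grow to the right and rows downward; lengths in m; the calibration is good to about 2 mm. A picture is of the moment at which its call begins: read the wrist's pose just before it. calibration takes no time and is no camera call; for the wrist camera it gives the pose at the moment of the call.
- finish_job(): hands the job in; it is judged then, once.
The state is a dict: "clock": time; "q": joint angles; "joint_velocities": joint speeds; "joint_torque": joint torques, N m; "tcp_pos": TCP position; "eef_rot": TCP orientation; "wrist_force": force on the tool from outside, world axes, zero at the start; "ft_torque": the same for the moment, N m; "finger_gap": finger opening in m; "grasp_force": force on a finger pad.
Only numpy, scipy, OpenCV 4.12 (cv2) and the standard library are available. Lean on these libraries where they do the work, as an engineer would, in place of code of your own. Each camera call takes 0.05 s, during which the arm holds its last target. There are 200 camera calls.

## Working session

There is one attempt and no reset: what is moved stays moved. The work goes in short steps, Python scripts to look and compute and a tool call to move; the robot and the scene stay as the last step left them, time stands still between calls to the robot, and variables do not carry over. Pictures are saved under pics/ and viewed, at most 10 in all, crops included, and the job is handed in when it is done.

Besides the shell and the picture viewer there is one more tool, called after "Call:" in YAML: its name, and indented under it one key for each argument. drive_tool: Moves the arm, as the interface text tells. Its arguments: {"type":"object","properties":{"rows":{"type":"array"},"grip_force":{"type":"number"}},"required":["rows"]}

```bash
mkdir -p pics; ls
python3 - <<'E'
from workcell import telemetry, read_camera, calibration, arm
import cv2, numpy as np
for n in("scene","side"):
    cv2.imwrite(f"pics/{n}0.png",cv2.resize(read_camera(n),(800,600),interpolation=cv2.INTER_CUBIC))
    c=calibration(n); print(n,{k:np.round(v,4).tolist() for k,v in c.items()})
o=telemetry.get_obs(); print({k:np.round(v,4).tolist() for k,v in o.items()})
print([a for a in dir(arm) if a[0]!='_'])
E
```

```text
pics
scene {'fx': 406.233, 'fy': 406.233, 'cx': 258.6621, 'cy': 198.2946, 'dist': [-0.0497, 0.0, 0.0, 0.0, 0.0], 'origin': [-0.1391, 0.5519, 1.0498], 'rotation': [0.1614, -0.4458, 0.8239, -0.3104]}
side {'fx': 383.0027, 'fy': 383.0027, 'cx': 253.0869, 'cy': 191.5004, 'dist': [0.0418, 0.0, 0.0, 0.0, 0.0], 'origin': [0.3756, -1.028, 0.9418], 'rotation': [-0.438, 0.8938, -0.0894, 0.0367]}
{'clock': 0.1, 'q': [-1.4056, 0.3139, 0.0451, 1.3036, 0.0, 1.4312], 'joint_velocities': [-0.0006, -0.0023, 0.0017, 0.0008, 0.0004, 0.0009], 'joint_torque': [0.0025, -48.1726, 29.9244, 0.0126, -0.0002, 0.0], 'tcp_pos': [0.1725, -0.548, 0.2415], 'eef_rot': [-0.0008, 0.9884, 0.1518, 0.0], 'wrist_force': [-0.2073, -0.5527, 0.4297], 'ft_torque': [-0.0355, 0.0609, 0.0151], 'grasp_force': 0.0, 'finger_gap': 0.0855}
['MotionError', 'tips_ahead']
```

View pics/scene0.png

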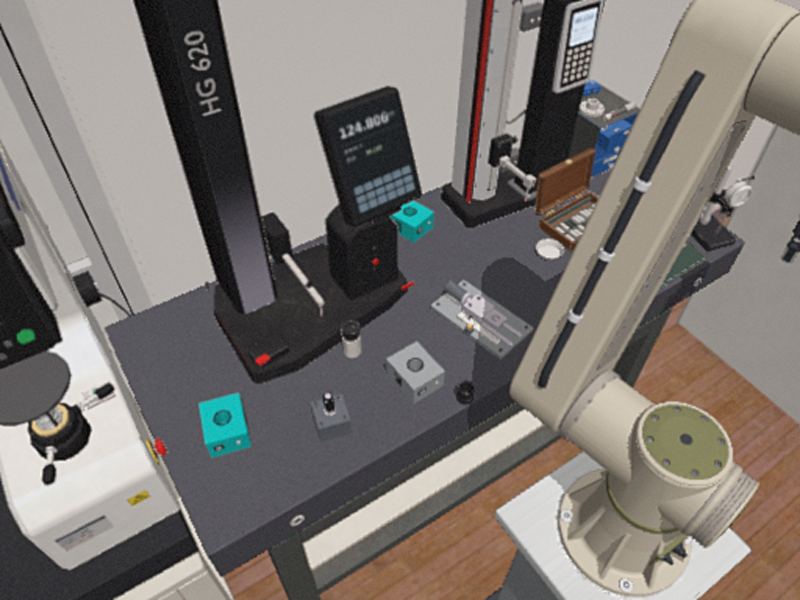

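View pics/side0.png

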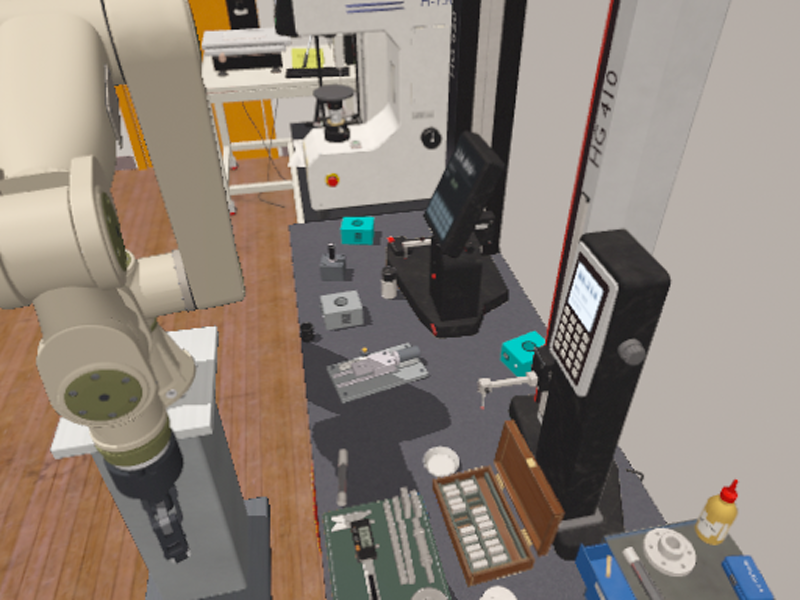

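The scene view (800 px) shows the pin in its stand at (328,400), the grey demagnetiser's well at (415,364) and the slide fixture around (483,315). The cylinder is at (350,340) and the magnifier at (465,392). In the side view the pin is at (331,250), the well at (342,303), the slide at (378,370) and the plug gauge at (342,475).

```bash
cat > h.py <<'E'
import numpy as np, cv2
from scipy.spatial.transform import Rotation as R
from workcell import telemetry, read_camera, calibration
def rot(q): return R.from_quat([q[1],q[2],q[3],q[0]]) if np.ndim(q)==1 else R.from_matrix(q)
def ray(c,uv):
    K=np.array([[c["fx"],0,c["cx"]],[0,c["fy"],c["cy"]],[0,0,1.]])
    p=cv2.undistortPoints(np.array([[uv]],float),K,np.array(c["dist"],float))[0,0]
    d=rot(c["rotation"]).apply([p[0],p[1],1]); return np.array(c["origin"]),d/np.linalg.norm(d)
def onz(c,uv,z):
    o,d=ray(c,uv); return o+d*(z-o[2])/d[2]
def tri(*obs):
    A=np.zeros((3,3));b=np.zeros(3);rs=[ray(*x) for x in obs]
    for o,d in rs: P=np.eye(3)-np.outer(d,d);A+=P;b+=P@o
    x=np.linalg.solve(A,b); return x,[float(np.linalg.norm(np.cross(x-o,d))) for o,d in rs]
def proj(c,X):
    K=np.array([[c["fx"],0,c["cx"]],[0,c["fy"],c["cy"]],[0,0,1.]])
    p=rot(c["rotation"]).inv().apply(np.atleast_2d(X)-np.array(c["origin"]))
    return cv2.projectPoints(p,np.zeros(3),np.zeros(3),K,np.array(c["dist"],float))[0][:,0]
E
python3 - <<'E'
from h import *
s,d=calibration("scene"),calibration("side"); k=.64
def t(n,a,b):
    x,e=tri((s,np.array(a)*k),(d,np.array(b)*k)); print(n,x.round(4),np.round(e,4))
t("pintop",(328,396),(331,247)); t("well",(415,364),(342,303)); t("cyltop",(350,326),(390,270))
t("mag",(465,385),(307,324)); t("brass?",(468,325),(364,350))
for n,p in dict(L=(432,307),T=(462,281),Rr=(534,322),B=(507,355)).items(): print(n,onz(s,np.array(p)*k,.012).round(3))
for n,p in dict(a=(328,375),b=(418,345),c=(430,372),e=(340,402)).items(): print(n,onz(d,np.array(p)*k,.012).round(3))
for p in((342,452),(342,503)):print("plug",onz(d,np.array(p)*k,.008).round(3))
print("tealnear",onz(s,np.array((222,415))*k,.05))
for n in("scene","side"):
    im=read_camera(n); 
    if n=="scene": a=im[165:240,260:350]
    else: a=im[135:265,190:290]
    a=cv2.resize(a,None,fx=800/a.shape[1] if n=="scene" else 4.6,fy=800/a.shape[1] if n=="scene" else 4.6,interpolation=cv2.INTER_CUBIC)[:600,:800]
    cv2.imwrite(f"pics/{n}c.png",a)
o=telemetry.get_obs();c=calibration("wrist");r=rot(o["eef_rot"])
print("cam in tool",r.inv().apply(np.array(c["origin"])-o["tcp_pos"]).round(4),(r.inv()*rot(c["rotation"])).as_matrix().round(3).tolist(),c["fx"])
print("tool axes",r.as_matrix().round(3).tolist())
E
```

```text
pintop [0.4548 0.3107 0.0863] [0.0015 0.0015]
well [0.4562 0.1213 0.043 ] [0.0002 0.0002]
cyltop [0.5877 0.1907 0.0731] [0.0014 0.0014]
mag [0.3664 0.0662 0.0374] [0.0006 0.0006]
brass? [ 0.4872 -0.0358  0.0258] [0.0018 0.0018]
L [ 0.581 -0.009  0.012]
T [ 0.608 -0.11   0.012]
Rr [ 0.427 -0.168  0.012]
B [ 0.391 -0.063  0.012]
a [ 0.398 -0.085  0.012]
b [ 0.612 -0.031  0.012]
c [ 0.618 -0.122  0.012]
e [ 0.415 -0.169  0.012]
plug [ 0.403 -0.293  0.008]
plug [ 0.39  -0.402  0.008]
tealnear [0.54777253 0.48467613 0.05      ]
cam in tool [ 7.100e-02 -1.000e-04 -1.323e-01] [[-0.0, -0.961, -0.278], [1.0, -0.0, -0.0], [0.0, -0.278, 0.961]] 264.970518858084
tool axes [[0.954, 0.3, -0.0], [0.3, -0.954, 0.001], [0.0, -0.001, -1.0]]
```

View pics/scenec.png

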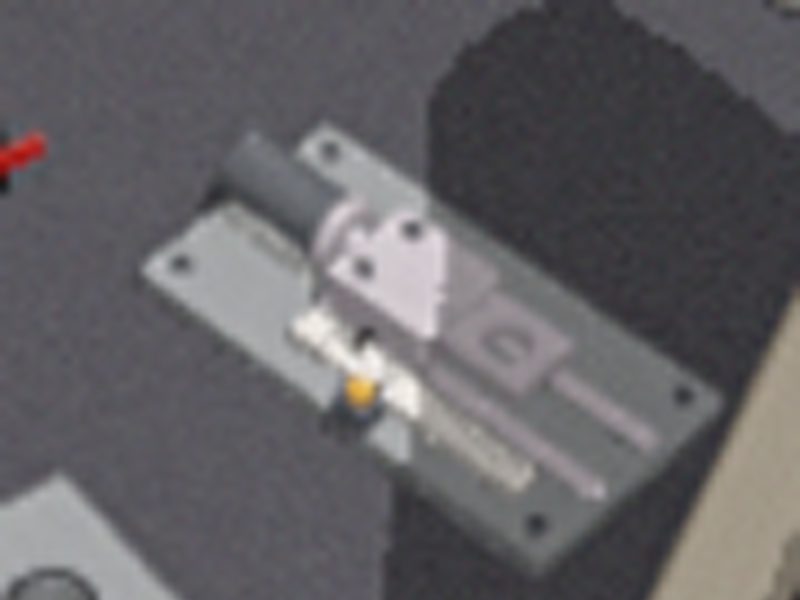

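The crop shows the fixture with its spring housing at far left and the eye at crop (510,343). The carriage is home, and the pointer and index rider stand at the rule, around crop (365,340) and (360,385). The fixture centre is at about (0.505,-0.088) with a yaw of about 0.28. I'll move the wrist camera over the slide.

Call:
drive_tool:
  rows:
    - {"dx":0.453,"dy":-0.285,"dz":0.02,"wz":-88.5}
    - {"dx":0.453,"dy":-0.285,"dz":0.02,"wz":-88.5}
    - {"dx":0.453,"dy":-0.285,"dz":0.02,"wz":-88.5}
    - {"dx":0.453,"dy":-0.285,"dz":0.02,"wz":-88.5}
    - {"dx":0.453,"dy":-0.285,"dz":0.02,"wz":-88.5}
    - {"dx":0.453,"dy":-0.285,"dz":0.02,"wz":-88.5}
    - {"dx":0.453,"dy":-0.285,"dz":0.02,"wz":-88.5}
    - {"dx":0.453,"dy":-0.285,"dz":0.02,"wz":-88.5}
    - {"dx":0.453,"dy":-0.285,"dz":0.02,"wz":-88.5}
    - {"dx":0.453,"dy":-0.285,"dz":0.02,"wz":-88.5}
    - {"dx":0.453,"dy":-0.285,"dz":0.02,"wz":-88.5}
    - {"dx":0.453,"dy":-0.285,"dz":0.02,"wz":-88.5}
    - {"dx":0.453,"dy":-0.285,"dz":0.02,"wz":-88.5}
    - {"dx":0.453,"dy":-0.285,"dz":0.02,"wz":-88.5}
    - {"dx":0.453,"dy":-0.285,"dz":0.02,"wz":-88.5}
    - {"dx":0.453,"dy":-0.285,"dz":0.02,"wz":-88.5}

```text
validation failed for argument at $.ro...
```

```bash
cat > snap.py <<'E'
import sys,json; from h import *
n=sys.argv[1]; c=calibration("wrist"); im=read_camera("wrist"); o=telemetry.get_obs()
cv2.imwrite(f"pics/raw_{n}.png",im); json.dump({k:np.asarray(v).tolist() for k,v in c.items()},open(n+".json","w"))
cv2.imwrite(f"pics/{n}.png",cv2.resize(im,(800,600),interpolation=cv2.INTER_CUBIC))
print({k:np.round(o[k],4).tolist() for k in("clock","q","tcp_pos","eef_rot","wrist_force","finger_gap")})
E
python3 snap.py w1
```

```text
{'clock': 0.25, 'q': [-1.4056, 0.3136, 0.0456, 1.3036, 0.0, 1.4312], 'tcp_pos': [0.1725, -0.5483, 0.2419], 'eef_rot': [-0.0004, 0.9884, 0.1518, 0.0], 'wrist_force': [-0.774, 0.6066, 0.8278], 'finger_gap': 0.0858}
```

View pics/w1.png

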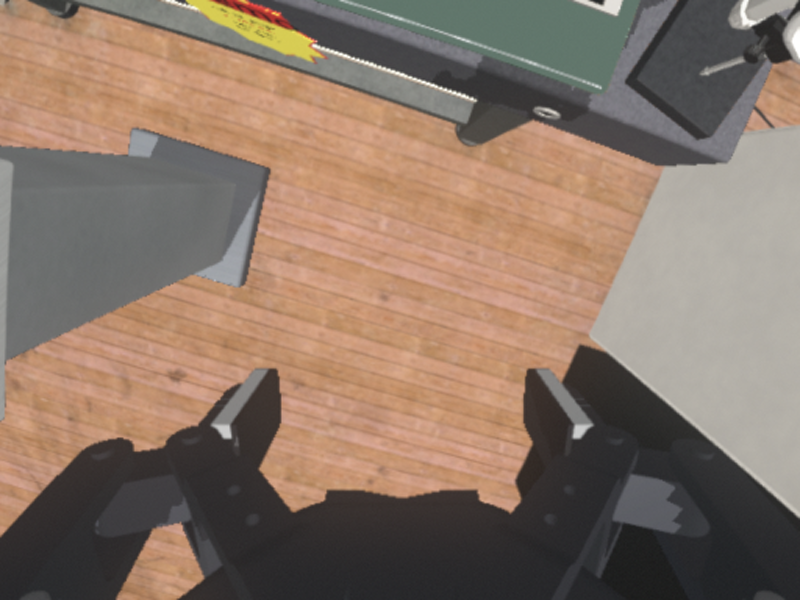

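The move was refused, so this picture shows only the floor at the start pose, with the open fingers at (250,400) and (555,400). I'll try again with complete rows.

Call:
drive_tool:
  rows:
    - {"dx":0.453,"dy":-0.285,"dz":0.02,"wx":0,"wy":0,"wz":-88.5,"claw":0.085}
    - {"dx":0.453,"dy":-0.285,"dz":0.02,"wx":0,"wy":0,"wz":-88.5,"claw":0.085}
    - {"dx":0.453,"dy":-0.285,"dz":0.02,"wx":0,"wy":0,"wz":-88.5,"claw":0.085}
    - {"dx":0.453,"dy":-0.285,"dz":0.02,"wx":0,"wy":0,"wz":-88.5,"claw":0.085}
    - {"dx":0.453,"dy":-0.285,"dz":0.02,"wx":0,"wy":0,"wz":-88.5,"claw":0.085}
    - {"dx":0.453,"dy":-0.285,"dz":0.02,"wx":0,"wy":0,"wz":-88.5,"claw":0.085}
    - {"dx":0.453,"dy":-0.285,"dz":0.02,"wx":0,"wy":0,"wz":-88.5,"claw":0.085}
    - {"dx":0.453,"dy":-0.285,"dz":0.02,"wx":0,"wy":0,"wz":-88.5,"claw":0.085}
    - {"dx":0.453,"dy":-0.285,"dz":0.02,"wx":0,"wy":0,"wz":-88.5,"claw":0.085}
    - {"dx":0.453,"dy":-0.285,"dz":0.02,"wx":0,"wy":0,"wz":-88.5,"claw":0.085}
    - {"dx":0.453,"dy":-0.285,"dz":0.02,"wx":0,"wy":0,"wz":-88.5,"claw":0.085}
    - {"dx":0.453,"dy":-0.285,"dz":0.02,"wx":0,"wy":0,"wz":-88.5,"claw":0.085}
    - {"dx":0.453,"dy":-0.285,"dz":0.02,"wx":0,"wy":0,"wz":-88.5,"claw":0.085}
    - {"dx":0.453,"dy":-0.285,"dz":0.02,"wx":0,"wy":0,"wz":-88.5,"claw":0.085}
    - {"dx":0.453,"dy":-0.285,"dz":0.02,"wx":0,"wy":0,"wz":-88.5,"claw":0.085}
    - {"dx":0.453,"dy":-0.285,"dz":0.02,"wx":0,"wy":0,"wz":-88.5,"claw":0.085}

```text
clock: 1.58
tcp_pos: [0.5189, -0.1405, 0.222]
eef_rot: [-0.0, 0.602, 0.799, -0.0]
wrist_force: [-0.1, -0.3, 0.1]
finger_gap: 0.085
grasp_force: 0.0
```

```bash
python3 snap.py w2
python3 - <<'E'
import cv2
im=cv2.imread("pics/raw_w2.png"); cv2.imwrite("pics/w2c.png",cv2.resize(im[30:255,100:400],(800,600),interpolation=cv2.INTER_CUBIC))
E
```

```text
{'clock': 1.6333, 'q': [-0.4149, 0.2477, -0.0919, 1.2316, -0.0004, 0.8782], 'tcp_pos': [0.5187, -0.1412, 0.2222], 'eef_rot': [-0.0002, 0.6024, 0.7982, -0.0003], 'wrist_force': [0.5948, 0.0361, -0.2748], 'finger_gap': 0.0849}
```

View pics/w2c.png

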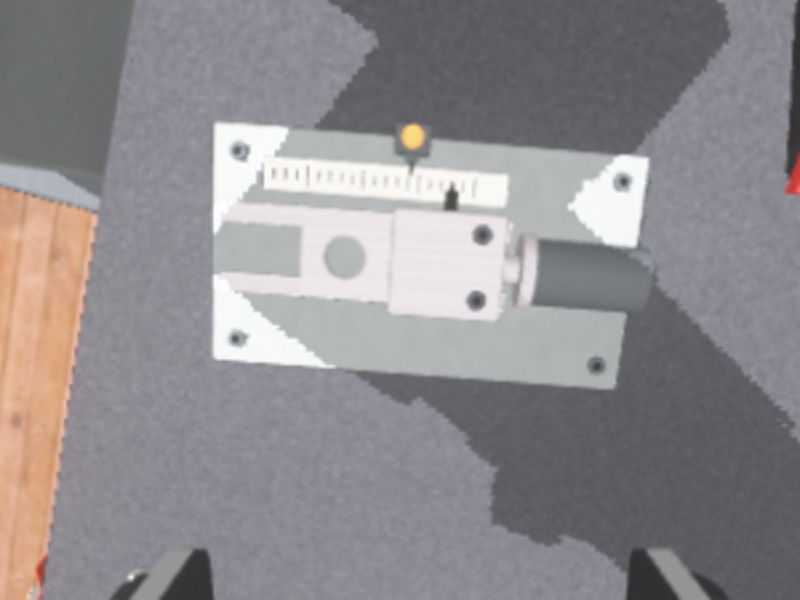

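The crop shows the fixture from above, image-right being the fixture's +x: base corners at (215,123), (648,157), (615,388) and (215,360), eye at (345,257), pointer tip at (452,186), index tip at (411,174).

```bash
cat > fx.py <<'E'
from h import *; import json
c=json.load(open("w2.json")); f=lambda u,v:(100+(u+.5)/2.6667-.5,30+(v+.5)/2.6667-.5)
P=[onz(c,f(*p),.012)[:2] for p in((215,123),(648,157),(615,388),(215,360))]
E
python3 - <<'E'
from fx import *
print(np.round(P,4)); A,B,C,D=P
for a,b in((A,B),(D,C)): print(np.arctan2(*(b-a)[::-1]),np.linalg.norm(b-a))
for a,b in((D,A),(C,B)): print(np.arctan2(*(b-a)[::-1])-np.pi/2,np.linalg.norm(b-a))
ce=np.mean(P,0); print("centre",ce)
s=calibration("scene"); g=lambda u,v:(260+(u+.5)*90/800-.5,165+(v+.5)*90/800-.5)
for n,a,b in(("eye",(345,257),(510,343)),("index",(411,174),(362,368)),("brass",(413,137),(360,390)),("corner",(215,123),(540,572)),("c2",(648,157),(143,268)),("c3",(615,388),(322,125))):
    x,e=tri((c,f(*a)),(s,g(*b))); print(n,x.round(4),np.round(e,4))
for y in(.25,.28,.3):
  ex=np.array([np.cos(y),np.sin(y)])
  for z in(.024,.03,.036):
    e,p,i=[onz(c,f(*q),z)[:2] for q in((345,257),(452,186),(411,174))]
    print(y,z,"eye",e.round(4),(e-ce)@ex,"p",p.round(4),"i",i.round(4),"pull",(p-i)@ex)
E
```

```text
[[ 0.3976 -0.0521]
 [ 0.5914 -0.0117]
 [ 0.614  -0.1181]
 [ 0.42   -0.159 ]]
0.20548401835924593 0.19801358284539147
0.20774380563024547 0.19829550576818125
0.20641435487736137 0.10916714165896059
0.2090066522063987 0.10871966368471188
centre [ 0.50573418 -0.08523953]
eye [ 0.4709 -0.0928  0.032 ] [0.0003 0.0003]
index [ 0.4926 -0.0471  0.0242] [0.0044 0.0044]
brass [ 0.4862 -0.0355  0.0269] [0.0001 0.0001]
corner [ 0.3958 -0.0514  0.0052] [0.0004 0.0004]
c2 [ 0.5913 -0.0118  0.0098] [0.0007 0.0007]
c3 [ 0.6166 -0.1186  0.0058] [0.0006 0.0006]
0.25 0.024 eye [ 0.4704 -0.093 ] -0.03614982318831641 p [ 0.5084 -0.0501] i [ 0.4895 -0.0502] pull 0.018345766946976916
0.25 0.03 eye [ 0.4709 -0.0927] -0.03554080677550515 p [ 0.5083 -0.0505] i [ 0.4897 -0.0506] pull 0.01801252549274898
0.25 0.036 eye [ 0.4715 -0.0923] -0.034931790362693935 p [ 0.5081 -0.0509] i [ 0.4899 -0.051 ] pull 0.01767928403852098
0.28 0.024 eye [ 0.4704 -0.093 ] -0.03609802992950762 p [ 0.5084 -0.0501] i [ 0.4895 -0.0502] pull 0.0182011402277279
0.28 0.03 eye [ 0.4709 -0.0927] -0.035482255096263 p [ 0.5083 -0.0505] i [ 0.4897 -0.0506] pull 0.017870525843732683
0.28 0.036 eye [ 0.4715 -0.0923] -0.034866480263018446 p [ 0.5081 -0.0509] i [ 0.4899 -0.051 ] pull 0.017539911459737403
0.3 0.024 eye [ 0.4704 -0.093 ] -0.03604544934806099 p [ 0.5084 -0.0501] i [ 0.4895 -0.0502] pull 0.018095613885100236
0.3 0.03 eye [ 0.4709 -0.0927] -0.03542547641054594 p [ 0.5083 -0.0505] i [ 0.4897 -0.0506] pull 0.017766916333035683
0.3 0.036 eye [ 0.4715 -0.0923] -0.03480550347303095 p [ 0.5081 -0.0509] i [ 0.4899 -0.051 ] pull 0.017438218780971078
```

Call:
drive_tool:
  rows:
    - {"dx":0.391,"dy":0.0625,"dz":-0.02,"wx":0,"wy":0,"wz":0,"claw":0.085}
    - {"dx":0.391,"dy":0.0625,"dz":-0.02,"wx":0,"wy":0,"wz":0,"claw":0.085}
    - {"dx":0.391,"dy":0.0625,"dz":-0.02,"wx":0,"wy":0,"wz":0,"claw":0.085}
    - {"dx":0.391,"dy":0.0625,"dz":-0.02,"wx":0,"wy":0,"wz":0,"claw":0.085}
    - {"dx":0.391,"dy":0.0625,"dz":-0.02,"wx":0,"wy":0,"wz":0,"claw":0.085}
    - {"dx":0.391,"dy":0.0625,"dz":-0.02,"wx":0,"wy":0,"wz":0,"claw":0.085}
    - {"dx":0.391,"dy":0.0625,"dz":-0.02,"wx":0,"wy":0,"wz":0,"claw":0.085}
    - {"dx":0.391,"dy":0.0625,"dz":-0.02,"wx":0,"wy":0,"wz":0,"claw":0.085}
    - {"dx":0.391,"dy":0.0625,"dz":-0.02,"wx":0,"wy":0,"wz":0,"claw":0.085}
    - {"dx":0.391,"dy":0.0625,"dz":-0.02,"wx":0,"wy":0,"wz":0,"claw":0.085}
    - {"dx":0.391,"dy":0.0625,"dz":-0.02,"wx":0,"wy":0,"wz":0,"claw":0.085}
    - {"dx":0.391,"dy":0.0625,"dz":-0.02,"wx":0,"wy":0,"wz":0,"claw":0.085}
    - {"dx":0.391,"dy":0.0625,"dz":-0.02,"wx":0,"wy":0,"wz":0,"claw":0.085}

```text
clock: 2.72
tcp_pos: [0.4719, 0.2509, 0.2422]
eef_rot: [0.0, 0.603, 0.798, -0.0]
wrist_force: [-0.3, -0.5, -0.1]
finger_gap: 0.0852
grasp_force: 0.0
```

```bash
python3 snap.py w3
```

```text
{'clock': 2.7667, 'q': [0.3382, 0.2346, -0.0596, 1.2769, -0.0004, 1.6329], 'tcp_pos': [0.472, 0.2507, 0.2422], 'eef_rot': [0.0001, 0.6031, 0.7977, -0.0003], 'wrist_force': [0.3745, -0.2649, -0.6616], 'finger_gap': 0.0851}
```

View pics/w3.png

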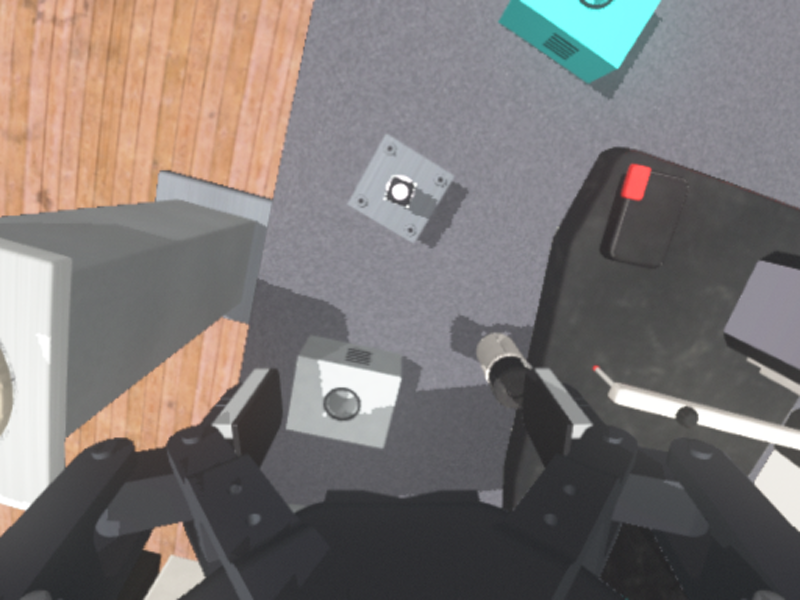

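The pin's white button is at (400,190), the stand-top corners are near (387,135), (454,178), (415,242) and (348,204), and the well's mouth is at (342,404). The cylinder stands at (500,350). I'll zoom on the handle to get its yaw, and compute positions.

Run:
```python
from h import *; import json
im=cv2.imread("pics/raw_w3.png"); cv2.imwrite("pics/w3c.png",cv2.resize(im[92:152,216:296],(800,600),interpolation=cv2.INTER_CUBIC))
c=json.load(open("w3.json")); g=lambda u,v:((u+.5)*.64-.5,(v+.5)*.64-.5)
s,d=calibration("scene"),calibration("side")
print("pin",onz(c,g(400,190),.099)); print("stand",[onz(c,g(*p),.047)[:2].round(4).tolist() for p in((387,135),(454,178),(415,242),(348,204))])
print("pin tri",tri((c,g(400,190)),(s,g(328,396)),(d,g(331,247))))
print("well",onz(c,g(342,404),.05), tri((c,g(342,404)),(s,g(415,364)),(d,g(342,303))))
```

```text
pin [0.45332704 0.31361528 0.099     ]
stand [[0.4333, 0.3483], [0.4906, 0.3324], [0.4757, 0.2773], [0.4176, 0.2915]]
pin tri (array([0.45409847, 0.312117  , 0.08716012]), [0.0014599990397214432, 0.0023432237236055433, 0.0018587151920420632])
well [0.45375151 0.12283299 0.05      ] (array([0.4550669 , 0.12100606, 0.04504539]), [0.0016437052633678081, 0.00135552229916611, 0.0008475770331387888])
```

View pics/w3c.png

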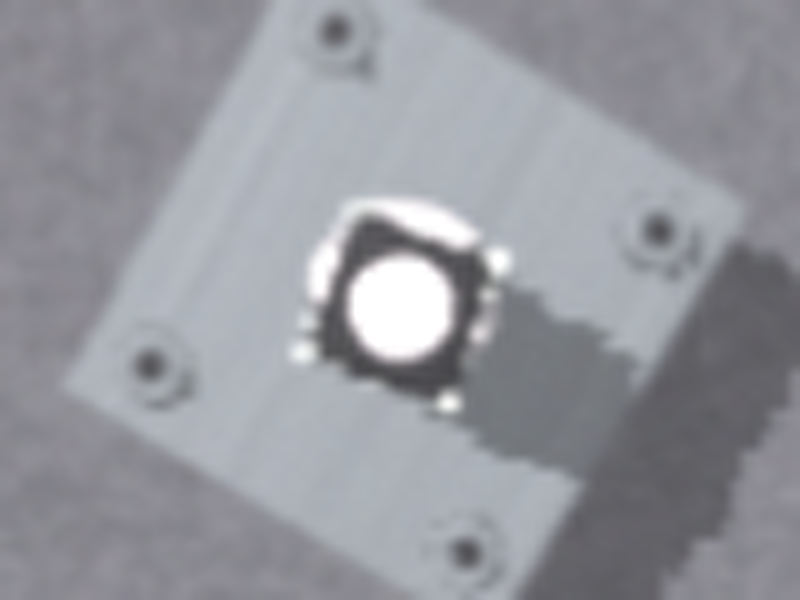

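The handle's flats are turned about 18° clockwise in the image: corners (365,215), (495,258), (450,395), (310,350). I'll turn the tool by +18.3° about its z, go over the pin, descend and close.

Call:
drive_tool:
  rows:
    - {"dx":0.065,"dy":-0.0005,"dz":0.03,"wx":0,"wy":0,"wz":18.3,"claw":0.085}
    - {"dx":0.065,"dy":-0.0005,"dz":0.05,"wx":0,"wy":0,"wz":18.3,"claw":0.085}
    - {"dx":0.065,"dy":-0.0005,"dz":0.07,"wx":0,"wy":0,"wz":18.3,"claw":0.085}
    - {"dx":0.065,"dy":-0.0005,"dz":0.09,"wx":0,"wy":0,"wz":18.3,"claw":0.085}
    - {"dx":0.065,"dy":-0.0005,"dz":0.12,"wx":0,"wy":0,"wz":18.3,"claw":0.085}
    - {"dx":0.065,"dy":-0.0005,"dz":0.15,"wx":0,"wy":0,"wz":18.3,"claw":0.085}
    - {"dx":0.065,"dy":-0.0005,"dz":0.167,"wx":0,"wy":0,"wz":18.3,"claw":0.085}
    - {"dx":0.065,"dy":-0.0005,"dz":0.174,"wx":0,"wy":0,"wz":18.3,"claw":0.085}
    - {"dx":0.065,"dy":-0.0005,"dz":0.174,"wx":0,"wy":0,"wz":18.3,"claw":0.085}
    - {"dx":0.065,"dy":-0.0005,"dz":0.174,"wx":0,"wy":0,"wz":18.3,"claw":0.04}
    - {"dx":0.065,"dy":-0.0005,"dz":0.174,"wx":0,"wy":0,"wz":18.3,"claw":0.03}
    - {"dx":0.065,"dy":-0.0005,"dz":0.174,"wx":0,"wy":0,"wz":18.3,"claw":0.03}
    - {"dx":0.065,"dy":-0.0005,"dz":0.174,"wx":0,"wy":0,"wz":18.3,"claw":0.03}
  grip_force: 80

```text
clock: 3.85
tcp_pos: [0.4544, 0.3151, 0.0697]
eef_rot: [0.0, 0.721, 0.692, 0.001]
wrist_force: [0.6, 0.4, -0.9]
finger_gap: 0.0384
grasp_force: 0.0
```

```bash
python3 snap.py w4
```

```text
{'clock': 3.9, 'q': [0.4614, 0.3818, -0.301, 0.8858, -0.0001, 2.073], 'tcp_pos': [0.4541, 0.3151, 0.0694], 'eef_rot': [0.0004, 0.7214, 0.6925, 0.001], 'wrist_force': [0.4256, -0.4188, -0.1809], 'finger_gap': 0.0307}
```

View pics/w4.png

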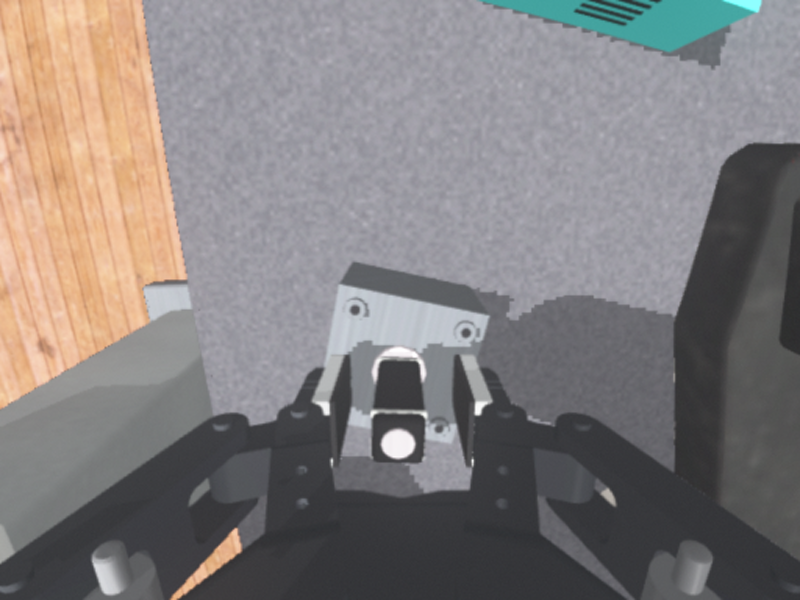

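The handle (button at (398,443)) stands square and centred between the pads. I'll check its offset along the tool's x, and close.

Run:
```python
from h import *; import json
c=json.load(open("w4.json")); g=lambda u,v:((u+.5)*.64-.5,(v+.5)*.64-.5)
p=onz(c,g(398,443),.099); o=telemetry.get_obs(); print(p,rot(o["eef_rot"]).inv().apply(p-o["tcp_pos"]))
c3=json.load(open("w3.json")); print(tri((c,g(398,443)),(c3,g(400,190))))
```

```text
[0.45336411 0.31341785 0.099     ] [-0.001671   -0.00063183 -0.0295764 ]
(array([0.4533505 , 0.31361979, 0.09928514]), [2.407892643810261e-05, 2.407892643801265e-05])
```

Call:
drive_tool:
  rows:
    - {"dx":-0.001,"dy":0,"dz":0.001,"wx":0,"wy":0,"wz":0,"claw":0.02}
    - {"dx":-0.001,"dy":0,"dz":0.001,"wx":0,"wy":0,"wz":0,"claw":0.01}
    - {"dx":-0.001,"dy":0,"dz":0.001,"wx":0,"wy":0,"wz":0,"claw":0.005}
    - {"dx":-0.001,"dy":0,"dz":0.001,"wx":0,"wy":0,"wz":0,"claw":0.005}
    - {"dx":-0.001,"dy":0,"dz":0.001,"wx":0,"wy":0,"wz":0,"claw":0.005}
    - {"dx":-0.001,"dy":0,"dz":0.001,"wx":0,"wy":0,"wz":0,"claw":0.005}
  grip_force: 80

```text
clock: 4.4
tcp_pos: [0.4537, 0.3139, 0.0678]
eef_rot: [0.0, 0.721, 0.693, 0.0]
wrist_force: [-1.3, -0.1, 5.5]
finger_gap: 0.0153
grasp_force: 77.9
```

Call:
drive_tool:
  rows:
    - {"dx":0,"dy":0,"dz":-0.025,"wx":0,"wy":0,"wz":0,"claw":0.005}
    - {"dx":0,"dy":0,"dz":-0.055,"wx":0,"wy":0,"wz":0,"claw":0.005}
    - {"dx":0,"dy":0,"dz":-0.085,"wx":0,"wy":0,"wz":0,"claw":0.005}
    - {"dx":0,"dy":0,"dz":-0.095,"wx":0,"wy":0,"wz":0,"claw":0.005}
    - {"dx":-0.03,"dy":0.001,"dz":-0.095,"wx":0,"wy":0,"wz":-3,"claw":0.005}
    - {"dx":-0.065,"dy":0.003,"dz":-0.095,"wx":0,"wy":0,"wz":-6,"claw":0.005}
    - {"dx":-0.1,"dy":0.004,"dz":-0.095,"wx":0,"wy":0,"wz":-9,"claw":0.005}
    - {"dx":-0.135,"dy":0.006,"dz":-0.095,"wx":0,"wy":0,"wz":-12,"claw":0.005}
    - {"dx":-0.17,"dy":0.007,"dz":-0.095,"wx":0,"wy":0,"wz":-14.2,"claw":0.005}
    - {"dx":-0.1915,"dy":0.008,"dz":-0.095,"wx":0,"wy":0,"wz":-14.2,"claw":0.005}
    - {"dx":-0.1915,"dy":0.008,"dz":-0.095,"wx":0,"wy":0,"wz":-14.2,"claw":0.005}
    - {"dx":-0.1915,"dy":0.008,"dz":-0.095,"wx":0,"wy":0,"wz":-14.2,"claw":0.005}
  grip_force: 110

```text
clock: 5.4
tcp_pos: [0.4531, 0.121, 0.1615]
eef_rot: [-0.001, 0.631, 0.775, -0.0]
wrist_force: [0.2, -0.4, -0.3]
finger_gap: 0.0147
grasp_force: 108.7
```

```bash
python3 snap.py w5
```

```text
{'clock': 5.45, 'q': [0.0911, 0.1538, -0.3637, 1.0543, 0.0003, 1.4561], 'tcp_pos': [0.4532, 0.1218, 0.1616], 'eef_rot': [-0.0005, 0.6308, 0.776, -0.0002], 'wrist_force': [-1.09, -0.4767, -1.2012], 'finger_gap': 0.0146}
```

View pics/w5.png

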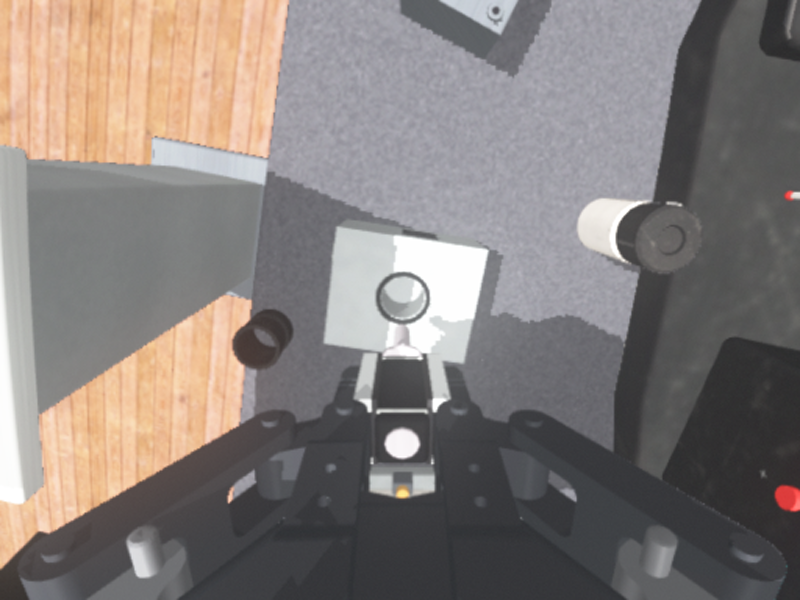

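The pin is held upright, its tip at about (402,327). The well's mouth is centred at (403,297). Magnifier (262,340) and cylinder (640,235) are untouched.

Run:
```python
from h import *; import json
c=json.load(open("w5.json")); g=lambda u,v:((u+.5)*.64-.5,(v+.5)*.64-.5)
c3=json.load(open("w3.json"));o=telemetry.get_obs(); r=rot(o["eef_rot"])
w=onz(c,g(403,297),.05);print(w,tri((c,g(403,297)),(c3,g(342,404)))); print("tool",r.inv().apply(w-o["tcp_pos"]))
print("tip",r.inv().apply(onz(c,g(402,327),.0955)-o["tcp_pos"])); print((proj(c,o["tcp_pos"]+r.apply([0,0,.066]))/.64).round(1))
```

```text
[0.45346932 0.12390951 0.05      ] (array([0.45351923, 0.12467127, 0.0529502 ]), [0.00022765039144405035, 0.00022765039144412365])
tool [0.00192974 0.00083803 0.11162294]
tip [-0.00115691  0.00017204  0.06612215]
[[401.4 324.7]]
```

Call:
drive_tool:
  rows:
    - {"dx":0.002,"dy":0.0005,"dz":0,"wx":0,"wy":0,"wz":0,"claw":0.005}
    - {"dx":0.002,"dy":0.0005,"dz":0.025,"wx":0,"wy":0,"wz":0,"claw":0.005}
    - {"dx":0.002,"dy":0.0005,"dz":0.045,"wx":0,"wy":0,"wz":0,"claw":0.005}
    - {"dx":0.002,"dy":0.0005,"dz":0.06,"wx":0,"wy":0,"wz":0,"claw":0.005}
    - {"dx":0.002,"dy":0.0005,"dz":0.069,"wx":0,"wy":0,"wz":0,"claw":0.005}
    - {"dx":0.002,"dy":0.0005,"dz":0.069,"wx":0,"wy":0,"wz":0,"claw":0.005}
    - {"dx":0.002,"dy":0.0005,"dz":0.069,"wx":0,"wy":0,"wz":0,"claw":0.005}
    - {"dx":0.002,"dy":0.0005,"dz":0.069,"wx":0,"wy":0,"wz":0,"claw":0.005}
    - {"dx":0.002,"dy":0.0005,"dz":0.069,"wx":0,"wy":0,"wz":0,"claw":0.005}
    - {"dx":0.002,"dy":0.0005,"dz":0.069,"wx":0,"wy":0,"wz":0,"claw":0.005}

```text
clock: 6.28
tcp_pos: [0.4544, 0.1243, 0.0942]
eef_rot: [0.001, 0.63, 0.776, 0.001]
wrist_force: [1.0, -0.6, -1.8]
finger_gap: 0.0146
grasp_force: 108.7
```

Call:
drive_tool:
  rows:
    - {"dx":0,"dy":0,"dz":0,"wx":0,"wy":0,"wz":0,"claw":0.005}
    - {"dx":0,"dy":0,"dz":0,"wx":0,"wy":0,"wz":0,"claw":0.005}
    - {"dx":0,"dy":0,"dz":-0.025,"wx":0,"wy":0,"wz":0,"claw":0.005}
    - {"dx":0,"dy":0,"dz":-0.055,"wx":0,"wy":0,"wz":0,"claw":0.005}
    - {"dx":0,"dy":0,"dz":-0.068,"wx":0,"wy":0,"wz":0,"claw":0.005}
    - {"dx":-0.03,"dy":-0.004,"dz":-0.068,"wx":0,"wy":0,"wz":0,"claw":0.005}
    - {"dx":-0.065,"dy":-0.0085,"dz":-0.068,"wx":0,"wy":0,"wz":0,"claw":0.005}
    - {"dx":-0.1,"dy":-0.013,"dz":-0.068,"wx":0,"wy":0,"wz":0,"claw":0.005}
    - {"dx":-0.135,"dy":-0.0175,"dz":-0.068,"wx":0,"wy":0,"wz":0,"claw":0.005}
    - {"dx":-0.17,"dy":-0.022,"dz":-0.068,"wx":0,"wy":0,"wz":0,"claw":0.005}
    - {"dx":-0.2,"dy":-0.026,"dz":-0.068,"wx":0,"wy":0,"wz":0,"claw":0.005}
    - {"dx":-0.2154,"dy":-0.028,"dz":-0.068,"wx":0,"wy":0,"wz":0,"claw":0.005}
    - {"dx":-0.2154,"dy":-0.028,"dz":-0.068,"wx":0,"wy":0,"wz":0,"claw":0.005}
    - {"dx":-0.2154,"dy":-0.028,"dz":-0.06,"wx":0,"wy":0,"wz":0,"claw":0.005}
    - {"dx":-0.2154,"dy":-0.028,"dz":-0.05,"wx":0,"wy":0,"wz":0,"claw":0.005}
    - {"dx":-0.2154,"dy":-0.028,"dz":-0.045,"wx":0,"wy":0,"wz":0,"claw":0.005}
    - {"dx":-0.2154,"dy":-0.028,"dz":-0.045,"wx":0,"wy":0,"wz":0,"claw":0.005}
    - {"dx":-0.2154,"dy":-0.028,"dz":-0.045,"wx":0,"wy":0,"wz":0,"claw":0.005}

```text
clock: 7.78
tcp_pos: [0.4698, -0.0912, 0.1375]
eef_rot: [-0.001, 0.63, 0.777, -0.0]
wrist_force: [-0.2, 0.6, -0.9]
finger_gap: 0.0146
grasp_force: 108.7
```

```bash
python3 snap.py w6
python3 - <<'E'
from h import *
o=telemetry.get_obs();r=rot(o["eef_rot"])
print("eye in tool",r.inv().apply(np.array([.471,-.0927,.032])-o["tcp_pos"]))
E
```

```text
{'clock': 7.8333, 'q': [-0.36, 0.1903, -0.381, 1.0003, -0.0, 1.0022], 'tcp_pos': [0.4702, -0.0915, 0.138], 'eef_rot': [-0.0004, 0.6297, 0.7769, -0.0001], 'wrist_force': [0.5879, 0.7234, -0.8436], 'finger_gap': 0.0145}
eye in tool [-0.00137249  0.00062478  0.10598356]
```

Call:
drive_tool:
  rows:
    - {"dx":-0.0005,"dy":0.0005,"dz":0.01,"wx":0,"wy":0,"wz":0,"claw":0.005}
    - {"dx":-0.0005,"dy":0.0005,"dz":0.02,"wx":0,"wy":0,"wz":0,"claw":0.005}
    - {"dx":-0.0005,"dy":0.0005,"dz":0.028,"wx":0,"wy":0,"wz":0,"claw":0.005}
    - {"dx":-0.0005,"dy":0.0005,"dz":0.034,"wx":0,"wy":0,"wz":0,"claw":0.005}
    - {"dx":-0.0005,"dy":0.0005,"dz":0.039,"wx":0,"wy":0,"wz":0,"claw":0.005}
    - {"dx":-0.0005,"dy":0.0005,"dz":0.039,"wx":0,"wy":0,"wz":0,"claw":0.005}

```text
clock: 8.33
tcp_pos: [0.4701, -0.0925, 0.0978]
eef_rot: [-0.001, 0.63, 0.776, -0.0]
wrist_force: [0.5, -1.0, -0.1]
finger_gap: 0.0148
grasp_force: 108.7
```

Call:
drive_tool:
  rows:
    - {"dx":0,"dy":0,"dz":0.006,"wx":0,"wy":0,"wz":0,"claw":0.005}
    - {"dx":0,"dy":0,"dz":0.012,"wx":0,"wy":0,"wz":0,"claw":0.005}
    - {"dx":0,"dy":0,"dz":0.0125,"wx":0,"wy":0,"wz":0,"claw":0.005}
    - {"dx":0,"dy":0,"dz":0.0125,"wx":0,"wy":0,"wz":0,"claw":0.005}
    - {"dx":0,"dy":0,"dz":0.0125,"wx":0,"wy":0,"wz":0,"claw":0.005}

```text
clock: 8.75
tcp_pos: [0.4711, -0.0929, 0.0869]
eef_rot: [0.0, 0.63, 0.776, -0.0]
wrist_force: [-0.4, -0.2, -0.1]
finger_gap: 0.0147
grasp_force: 108.7
```

Call:
drive_tool:
  rows:
    - {"dx":0,"dy":-0.003,"dz":0,"wx":0,"wy":0,"wz":0,"claw":0.005}
    - {"dx":0,"dy":-0.006,"dz":0,"wx":0,"wy":0,"wz":0,"claw":0.005}
    - {"dx":0,"dy":-0.009,"dz":0,"wx":0,"wy":0,"wz":0,"claw":0.005}
    - {"dx":0,"dy":-0.012,"dz":0,"wx":0,"wy":0,"wz":0,"claw":0.005}
    - {"dx":0,"dy":-0.015,"dz":0,"wx":0,"wy":0,"wz":0,"claw":0.005}
    - {"dx":0,"dy":-0.018,"dz":0,"wx":0,"wy":0,"wz":0,"claw":0.005}
    - {"dx":0,"dy":-0.021,"dz":0,"wx":0,"wy":0,"wz":0,"claw":0.005}
    - {"dx":0,"dy":-0.022,"dz":0,"wx":0,"wy":0,"wz":0,"claw":0.005}
    - {"dx":0,"dy":-0.022,"dz":0,"wx":0,"wy":0,"wz":0,"claw":0.005}
    - {"dx":0,"dy":-0.022,"dz":0,"wx":0,"wy":0,"wz":0,"claw":0.005}

```text
clock: 9.58
tcp_pos: [0.4497, -0.0974, 0.087]
eef_rot: [0.0, 0.63, 0.776, 0.0]
wrist_force: [2.7, 0.3, 1.4]
finger_gap: 0.0145
grasp_force: 108.7
```

```bash
python3 snap.py w7
python3 - <<'E'
from h import *; import json
c=json.load(open("w7.json"))
print(proj(c,[[.49,-.05,.026],[.508,-.05,.026]]))
u,v=proj(c,[.49,-.05,.026])[0].astype(int)
im=cv2.imread("pics/raw_w7.png"); x0,y0=u-40,v-30
print(x0,y0); cv2.imwrite("pics/w7c.png",cv2.resize(im[y0:y0+60,x0:x0+80],(800,600),interpolation=cv2.INTER_CUBIC))
E
```

```text
{'clock': 9.6333, 'q': [-0.3881, 0.2053, -0.5028, 0.8622, -0.0, 0.9757], 'tcp_pos': [0.4497, -0.0974, 0.087], 'eef_rot': [0.0002, 0.6303, 0.7764, 0.0001], 'wrist_force': [3.4196, 1.8688, 1.6865], 'finger_gap': 0.0144}
[[323.12520783 162.08037325]
 [346.28496838 167.07858264]]
283 132
```

View pics/w7c.png

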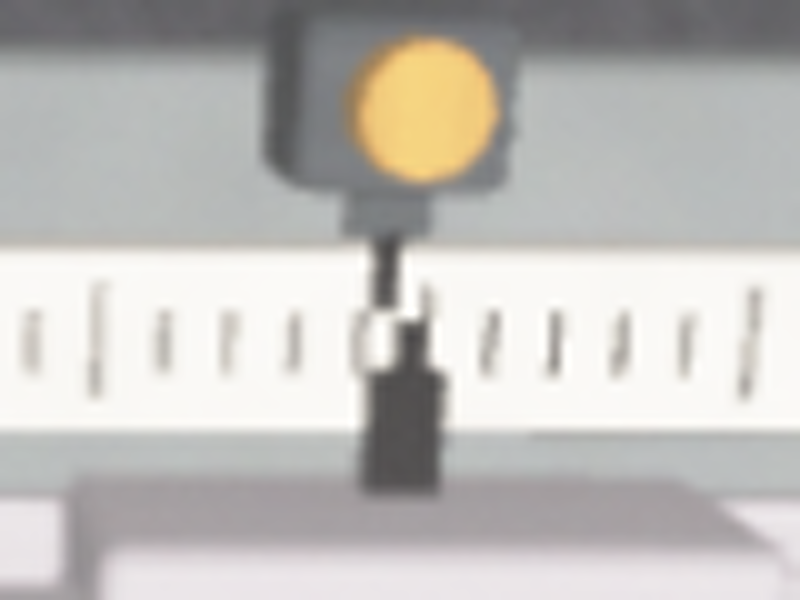

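The pointer (x≈412) stands about 25 crop px right of the index (x≈387), which at 12.8 px/mm is about 2 mm. I'll pull 1.9 mm more.

Call:
drive_tool:
  rows:
    - {"dx":0,"dy":-0.001,"dz":0,"wx":0,"wy":0,"wz":0,"claw":0.005}
    - {"dx":0,"dy":-0.0019,"dz":0,"wx":0,"wy":0,"wz":0,"claw":0.005}
    - {"dx":0,"dy":-0.0019,"dz":0,"wx":0,"wy":0,"wz":0,"claw":0.005}
    - {"dx":0,"dy":-0.0019,"dz":0,"wx":0,"wy":0,"wz":0,"claw":0.005}
    - {"dx":0,"dy":-0.0019,"dz":0,"wx":0,"wy":0,"wz":0,"claw":0.005}
    - {"dx":0,"dy":-0.0019,"dz":0,"wx":0,"wy":0,"wz":0,"claw":0.005}
    - {"dx":0,"dy":-0.0019,"dz":0,"wx":0,"wy":0,"wz":0,"claw":0.005}
    - {"dx":0,"dy":-0.0019,"dz":0,"wx":0,"wy":0,"wz":0,"claw":0.005}

```text
clock: 10.3
tcp_pos: [0.4478, -0.0978, 0.0868]
eef_rot: [0.0, 0.63, 0.776, 0.0]
wrist_force: [4.9, 2.3, 1.9]
finger_gap: 0.0149
grasp_force: 108.9
```

```bash
python3 snap.py w8
python3 - <<'E'
from h import *; import json
for n in("w7","w8"):
    c=json.load(open(n+".json")); u,v=proj(c,[.49,-.05,.026])[0]; u,v=int(round(u)),int(round(v))
    g=cv2.cvtColor(cv2.imread(f"pics/raw_{n}.png"),cv2.COLOR_BGR2GRAY)
    print(n,u-8,v-10); print(g[v-10:v+18,u-8:u+9])
E
```

```text
{'clock': 10.35, 'q': [-0.3904, 0.2025, -0.5071, 0.8611, -0.0, 0.9733], 'tcp_pos': [0.4477, -0.0977, 0.0868], 'eef_rot': [0.0001, 0.6302, 0.7764, 0.0], 'wrist_force': [2.7366, 1.0956, 1.2586], 'finger_gap': 0.0149}
w7 315 152
[[183 180 149 126 125 126 126 126 126 127 131 164 180 183 183 185 184]
 [188 183 149 129 126 128 125 127 128 127 133 165 184 187 188 188 188]
 [188 182 140 127 127 125 125 124 125 127 132 167 184 187 188 187 190]
 [185 181 153 143 140 119 108 101 123 139 148 177 184 185 186 186 187]
 [190 189 190 191 185 120  85  91 154 183 189 192 192 193 192 191 191]
 [233 234 234 235 229 144  83 107 217 231 232 231 231 230 230 229 230]
 [249 249 249 249 246 163  89 118 239 248 248 248 248 248 247 248 247]
 [250 249 250 249 232 143  84 122 240 249 248 249 249 249 249 249 249]
 [250 249 249 248 229 140  88 138 240 247 219 242 248 248 248 248 248]
 [249 249 249 248 228 139  90 139 241 246 188 222 246 248 248 248 248]
 [249 249 249 246 225 152 118 154 241 246 185 218 246 248 248 248 247]
 [248 248 246 217 187 215 221 218 241 241 169 219 246 249 249 247 228]
 [249 248 246 207 189 
[... 2414 characters left out ...]
122  83  79  80  81  81  81 106 215 246 249 249 249 247 246]
 [247 203 120  83  82  81  81  81  83 112 220 247 249 249 249 249 249]
 [247 202 117  85  81  82  81  82  85 138 239 248 249 249 249 248 248]
 [246 185 102  84  82  81  82  81  86 140 241 248 249 249 248 248 248]
 [240 174 101  83  82  81  81  81  86 137 235 244 245 245 245 245 245]
 [186 133  91  83  82  81  82  81  87 126 194 208 210 209 209 210 210]
 [183 130  90  82  82  82  83  82  89 131 180 191 191 192 192 191 191]
 [184 125  87  83  82  82  82  81  92 146 181 190 191 191 191 191 191]
 [182 124  86  84  82  81  84  82  92 148 182 189 190 190 190 189 190]
 [173 119  86  84  83  84  83  84  91 141 173 179 181 180 181 181 180]]
```

The index (column ≈5.9) and the pointer (≈5.7) now line up to within about 0.3 mm, with a steady spring load on the pin.

```bash
python3 -c "
from workcell import finish_job; print(finish_job())"
```

```text
the job is handed in; nothing more can be done
None
```

The job is handed in: the pin was dipped about 22 mm into the well (15 mm needed) and put through the eye, and it now holds the slide with its pointer within about 0.3 mm of the index; no verdict came back.

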